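# Trace a bevelled plate joint with a cranked probe

### The job

Before these two clamped aluminium plates are welded, check the V groove between them for burrs: take the cranked probe off its rest and run its sprung ball tip along the bottom of the groove in one unbroken pass, from the open end of the longer leg (the one beside the clamps), round the bend, to the open end of the shorter leg. Keep it in light contact, never pushing the sprung pin fully in, go slowly (under 6 cm a second), and let the tip into and out of the groove only at its two ends. Then lay the probe, without dropping it, back on both posts of its rest the way it lay, and leave everything else alone.

Things in the scene. Friction and masses are not known exactly. Their poses are not given: they have to be found in the camera images.
- probe: Cranked probe (loose, about 130 g). Black handle bar 104 long (x), 14 wide (y), 16 high (z); origin at the handle's centre. From its +x end (11 mm collar to x=58) a 7 mm steel arm goes on to x=80 and bends straight down to a sprung pin with a 6 mm ball. Lies level on its rest, ball hanging down; grip the middle of the handle across y.
- probe_tip (a point): Lowest point of the probe's ball: 80 in +x and 65 below (-z) the handle's centre while the sprung pin is out.
- plunger (a joint): How far the probe's sprung pin is pushed in, m: 0 fully out, 0.008 fully in; about 0.7 N to start and 0.35 N more per mm.
- rest: Fixed rest: base 130 x 70 x 8, two grey posts at x=-42 and +42 (10 thick in x, 34 wide in y, 74 free between them). Notch on each: floor 85 above the bench, about 18 wide, cheeks flaring up to 96. Origin at the centre of the underside; the handle lies along x, ball towards +x, its centre 93 above the origin.
- joint: Fixed steel base 154 x 130 x 12 with two aluminium plates 8 thick (top 20 above bench) and a V groove between them: 20 wide at top, 4 at bottom, 45 degree walls, dark floor 12 above bench, both ends open. Origin on the bench under the bend; longer leg along x from x=-76 to 0. Two strap clamps at x=-45, y=-44 and +50, up to 35 above bench.
- short_leg: The shorter leg of the groove (fixed to the joint), turned 35 degrees from the longer leg's line towards +y: origin on the groove floor at the bend, x runs along the leg to its open end at x=51.
- seam_start (a point): On the groove's floor centre line, 6 mm in from the open end of the longer leg: the pass starts here.
- seam_long_mid (a point): On the groove's floor centre line, half way along the longer leg, 35 mm before the bend.
- seam_bend (a point): On the groove's floor at the bend.
- seam_short_mid (a point): On the groove's floor centre line, 23 mm past the bend.
- seam_end (a point): On the groove's floor centre line, 6 mm in from the open end of the shorter leg: the pass ends here.
- angle_bracket: Bystander: loose steel angle bracket 50 x 40 x 50 high, origin under its centre.
- parts_bin: Bystander: loose yellow open bin 100 x 75 x 50 high, origin under its centre.
- spray_can: Bystander: loose grey can, 56 diameter, 130 high, origin under its centre.
- driver: Bystander: loose screwdriver lying on the bench, origin under it.
There are look-alikes about, which are no part of the job. Of the things shaped like the probe, the black one is meant.

How it is judged:
By the outcome, as a careful person would: the job done as asked, in the order asked, and still so for the second after the job is handed in, with the robot touching nothing.
It also fails if it takes over 56 s, if anything falls off the work surface, if the arm or the gripper's body presses on something with over 40 N, if the wrist force passes 120 N, or if a joint passes its speed limit or range.

### The arm

A 6-joint arm with a two-finger parallel gripper is mounted at the origin on the work surface. World frame = base frame: x ahead of the robot, y to its left, z up, the work surface at z = 0. Lengths are in m, angles in rad, forces in N, time in s.
With the tool pointing down it reaches from about 0.4 to 0.825 m from the base axis. Payload 7 kg.
Tool frame: the origin (TCP) lies at the very end of the fingers, on their centre line; the grasp point (between the pads) lies 19 mm behind it (arm.pinch_z is the z of the grasp point in the tool frame, in m); z points along the fingers, y is the direction in which the jaws open and shut (so a half turn about z gives the same grasp; the last joint's range is limited). The gripper opens to 88 mm and grips with 3 to 60 N. Pads are 19 mm wide; open, the fingers measure 130 mm over their backs; the gripper's body (78 mm by 193 mm) begins 47 mm behind the grasp point.
Start: joints at [-0.94, 0.359, 0.012, 0, -1.224, -0.288], TCP at [0.227, -0.636, 0.227] pointing down, gripper open.
Joint ranges: [-3.07, 3.07], [-1.43, 2.12], [-1.02, 1.25], [-3.03, 1.67], [-3.05, -0], [-3.03, 3.03]. Speed limits (rad/s): [2.39, 2.39, 3.01, 3.14, 3.14, 3.14].

### API

Orientations are given as [roll, pitch, yaw] about the fixed x, y, z axes, in that order (R = Rz(yaw) Ry(pitch) Rx(roll)).
In Python, from station import arm gives the robot as it stands.
- The arm moves only by the tool drive_tool, never from a script. Its argument "targets" is a list of rows, each a list of 6 numbers: the shift along the world's x, y, z in units of 0.04 m (1.0 is 0.04 m), then the turn, a rotation vector about the world's x, y, z in units of 6 degrees (1.0 is 6 degrees). In form: [[x, y, z, wx, wy, wz], ...]. A call has 1 to 5 rows; each row shifts and turns the commanded pose from where the row before left it; what a row does not reach is not made up. A row lasts 1/8 s, in which the tool goes at most 62.5 mm and 10.7 degrees, less where a joint would pass 70% of its speed; a pose out of reach is approached as far as the arm can. A call with a number of a shift or a turn outside -1 to 1 is refused whole. A call with a gripper value outside its range is refused whole. "claw" is the opening, from 0 (shut) to 1 (fully open), set as the call begins (left out, the last holds). The fingers move at their own pace and stop on an object; "newtons" is the grip in N (left out, the last holds). Time passes only in rows, so rows that do not move let the fingers close. It gives the time, the measured TCP pose, the force and the opening at its end, in the units of the state.
- arm.get_state(): the state, without advancing time (a new reading comes with each control period).
- arm.grab_frame(name): name is "side" or "top"; returns (picture, depth): 400x640x3 uint8, red, green, blue; 400x640 float32, m along the optical axis (not along the pixel's ray), 0 where there is no reading.
- arm.get_calibration(name): a dict with "mtx" (3x3 intrinsics, pixels), "origin" and "rotation" of the camera in the world. Camera axes: x right, y up, looking along -z (the intrinsics and any distortion apply to the point x, -y, -z); pixel columns grow to the right and rows downward; lengths in m; the calibration is good to about 2 mm. A picture is of the moment at which its call begins. get_calibration takes no time and is no camera call.
- arm.job_done(): hands the job in, once; it reports no verdict.
Trained networks look in the newest picture that a camera, given by its name, has taken for a name from the list of things; names that differ only in an ending like _2 or _b are one class to them, and where a whole thing is asked for, a point or a joint stands for the part that bears it (a point fixed in the world has none). Each returns a list of dicts, best first, with "score" (0 to 1); they miss things now and then, are a little off and sometimes report something else, mostly with a low value. They report only what shows in the picture. A call takes as long as a camera call. They do not tell look-alikes from the thing itself.
- arm.search_frame(target, camera): "point" ([x, y, z] in m, in the coordinates of the camera as it stood for that picture, good to about 4 mm: the middle of the surface that is visible of it).
- arm.cut_out(target, camera): "pixels" (400x640 bool, what is visible of it).
- arm.landmark_of(target, camera): "point" ([x, y, z] in m, in the coordinates of the camera as it stood for that picture, good to about 4 mm: a listed point, or the origin of a listed thing).
The state is a dict: "t": time; "q": joint angles; "qd": joint speeds; "joint_efforts": joint torques, N m; "eef_pos": TCP position; "ee_rot": TCP orientation; "force": force on the tool from outside, world axes, zero at the start; "moment": the same for the moment, N m; "width": finger opening in m.
Only numpy, scipy, OpenCV 4.12 (cv2) and the standard library are available. Lean on these libraries where they do the work, as an engineer would, in place of code of your own. Each camera call takes 0.05 s, during which the arm holds its last target. There are 200 camera calls.

## Working session

There is one attempt and no reset: what is moved stays moved. The work goes in short steps, Python scripts to look and compute and a tool call to move; the robot and the scene stay as the last step left them, time stands still between calls to the robot, and variables do not carry over. Pictures are saved under pics/ and viewed, about 8 in all and at most 12, crops included, and the job is handed in when it is done.

Besides the shell and the picture viewer there is one more tool, called after "Call:" in YAML: its name, and indented under it one key for each argument. drive_tool: Moves the arm, as the interface text tells. Shifts and turns lie within -1 to 1; 1 stands for 0.04 m of shift or 6 degrees of turn. Its arguments: {"type":"object","properties":{"targets":{"type":"array"},"claw":{"type":"number"},"newtons":{"type":"number"}},"required":["targets"]}

```bash
mkdir -p pics; ls
cat > h.py <<'E'
import numpy as np, cv2
from station import arm
def world(p,cam):
    c=arm.get_calibration(cam); return np.array(c["rotation"])@np.array(p)+np.array(c["origin"])
def unproj(u,v,d,cam):
    c=arm.get_calibration(cam); K=np.array(c["mtx"])
    u,v,d=map(lambda a:np.asarray(a,float),(u,v,d))
    p=np.stack([(u-K[0,2])/K[0,0]*d,-(v-K[1,2])/K[1,1]*d,-d],-1)
    return p@np.array(c["rotation"]).T+np.array(c["origin"])
def proj(P,cam):
    c=arm.get_calibration(cam); K=np.array(c["mtx"])
    p=(np.asarray(P,float)-np.array(c["origin"]))@np.array(c["rotation"])
    return np.stack([K[0,0]*p[...,0]/-p[...,2]+K[0,2],-K[1,1]*p[...,1]/-p[...,2]+K[1,2]],-1)
E
python3 - <<'E'
from h import *
np.set_printoptions(precision=4,suppress=True)
ims={}
for c in("side","top"):
    im,d=arm.grab_frame(c); cv2.imwrite(f"pics/{c}0.png",im[...,::-1]); np.savez(f"{c}0.npz",im=im,d=d)
    k=arm.get_calibration(c); print(c,k)
    for t in("probe","rest","joint","short_leg","probe_tip","seam_start","seam_bend","seam_end","seam_long_mid","seam_short_mid"):
        r=arm.landmark_of(t,c)
        for q in r[:3]: 
            w=world(q["point"],c); print(c,t,round(q["score"],2),w,proj(w,c).round())
print(arm.get_state(), arm.pinch_z)
E
```

```text
pics
side {'mtx': array([[488.0358,   0.    , 310.9076],
       [  0.    , 488.0358, 193.3082],
       [  0.    ,   0.    ,   1.    ]]), 'origin': array([0.134 , 0.958 , 0.9973]), 'rotation': array([ 0.8005, -0.0112, -2.6378])}Traceback (most recent call last):
  File "<stdin>", line 10, in <module>
  File "h.py", line 13, in proj
    return np.stack([K[0,0]*p[...,0]/-p[...,2]+K[0,2],-K[1,1]*p[...,1]/-p[...,2]+K[1,2]],-1)
                            ~^^^^^^^
IndexError: invalid index to scalar variable.
```

View pics/side0.png

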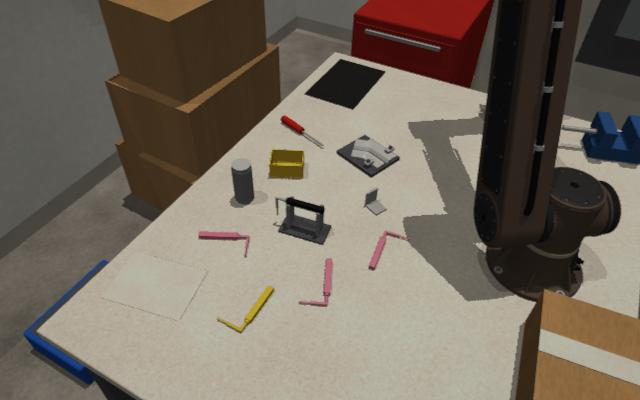

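The side view shows the black probe on its rest at about (305,210), with pink and yellow look-alikes on the bench and the joint at (368,155). The calibration rotation is roll-pitch-yaw, so I need to fix my helper.

```bash
sed -i '1i from scipy.spatial.transform import Rotation as Ro' h.py
sed -i 's/np.array(c\["rotation"\])/Ro.from_euler("xyz",c["rotation"]).as_matrix()/' h.py
python3 - <<'E'
from h import *
np.set_printoptions(precision=4,suppress=True)
for c in("side","top"):
    im,d=arm.grab_frame(c); cv2.imwrite(f"pics/{c}0.png",im[...,::-1]); np.savez(f"{c}0.npz",im=im,d=d)
    for t in("probe","rest","joint","short_leg","probe_tip","seam_start","seam_bend","seam_end","seam_long_mid","seam_short_mid"):
        r=arm.landmark_of(t,c)
        for q in r[:3]: 
            w=world(q["point"],c); print(c,t,round(q["score"],2),w,proj(w,c).round())
print(arm.get_calibration("top"),arm.get_state(), arm.pinch_z)
E
```

```text
side probe 0.76 [0.362  0.1686 0.0041] [376. 253.]
side probe 0.69 [0.545  0.4458 0.0046] [259. 304.]
side probe 0.64 [0.7573 0.3196 0.0061] [218. 235.]
side rest 0.7 [ 0.5679  0.1822 -0.0011] [305. 229.]
side rest 0.39 [ 0.5454 -0.1982  0.0087] [369. 152.]
side joint 0.65 [ 0.5452 -0.2013 -0.0032] [369. 154.]
side short_leg 0.56 [ 0.5451 -0.1985  0.0062] [369. 152.]
side short_leg 0.34 [ 0.5636  0.1814 -0.0011] [306. 229.]
side seam_start 0.83 [ 0.4858 -0.1752  0.0088] [384. 162.]
side seam_bend 0.88 [ 0.5478 -0.1925  0.0124] [368. 152.]
side seam_bend 0.57 [0.433  0.0098 0.0013] [376. 206.]
side seam_bend 0.32 [0.569  0.1861 0.0925] [304. 206.]
side seam_end 0.5 [ 0.5941 -0.1838  0.0112] [354. 149.]
side seam_long_mid 0.67 [ 0.5462 -0.1975 -0.0029] [369. 155.]
side seam_long_mid 0.59 [ 0.5145 -0.1867  0.0087] [377. 157.]
side seam_short_mid 0.84 [ 0.5692 -0.1929  0.0192] [362. 148.]
side seam_short_mid 0.33 [ 0.5487 -0.1964  0.0152] [368. 150.]
top probe 0.76 [0.4386 0.297  0.0113] [257. 268.]
top probe 0.72 [0.5656 0.1789 0.0929] [301. 217.]
top probe 0.66 [0.7582 0.3239 0.0104] [
[... 431 characters left out ...]
.1847  0.0104] [435. 245.]
{'mtx': array([[487.6706,   0.    , 324.5713],
       [  0.    , 487.6706, 205.6361],
       [  0.    ,   0.    ,   1.    ]]), 'origin': array([0.3084, 0.1066, 1.3303]), 'rotation': array([ 0.2306,  0.0024, -1.5381])} {'t': 1.2, 'q': array([-0.9399,  0.3586,  0.0119, -0.    , -1.2241, -0.2881]), 'qd': array([ 0.0001, -0.0016,  0.0001, -0.0016, -0.0005, -0.0008]), 'joint_efforts': array([ -0.0001, -58.2393,  29.3298,   7.0025,   0.0123,   0.    ]), 'eef_pos': array([ 0.2269, -0.6357,  0.2265]), 'ee_rot': array([ 3.1415, -0.    , -2.7988]), 'force': array([-0.2663,  0.2449,  0.4512]), 'moment': array([-0.0077,  0.0137,  0.0087]), 'width': 0.08816681321325293} -0.0188
```

View pics/top0.png

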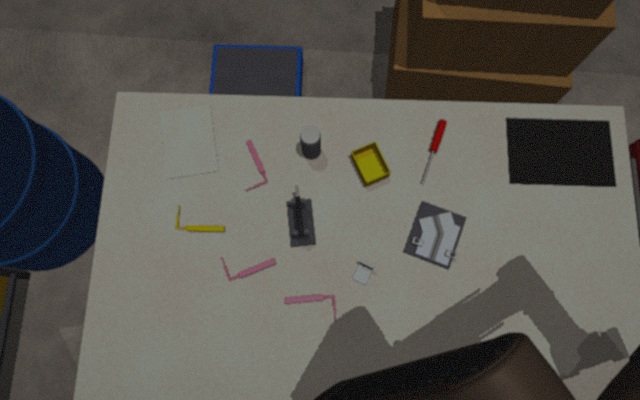

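The top view shows the black probe on its rest at (300,218), ball end up at about (296,190), and the joint at (436,235). What could be taken for the probe:
- Black on the rest, top (300,215): this is the one meant.
- Yellow at (200,228).
- Pink at (257,165), (252,268) and (310,299).

Next is a close crop of the rest and the joint from both cameras.

Run:
```python
from h import *
out=[]
for c,boxes in(("top",((262,180,80,72),(396,196,80,72))),("side",((260,185,80,65),(330,125,80,65)))):
    im=np.load(f"{c}0.npz")["im"][...,::-1]
    r=[cv2.resize(im[y:y+h,x:x+w],(400,300 if c=="side" else 300),interpolation=cv2.INTER_CUBIC) if False else cv2.resize(im[y:y+60,x:x+80],None,fx=5,fy=5,interpolation=cv2.INTER_CUBIC) for x,y,w,h in boxes]
    out.append(np.hstack(r))
o=np.vstack(out); o=cv2.convertScaleAbs(o,alpha=1.3,beta=10); cv2.imwrite("pics/crop.png",o)
```

```text
(no output)
```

View pics/crop.png

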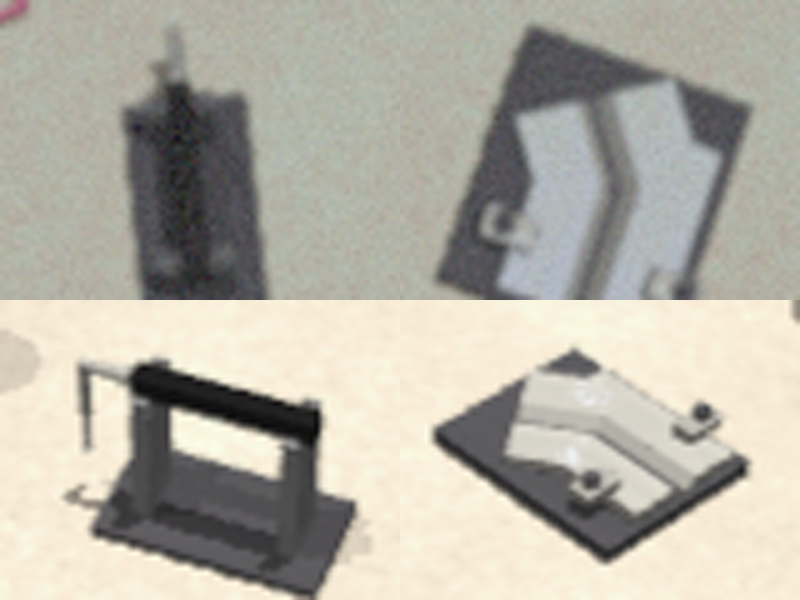

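The close crop confirms the black probe on its rest: crop (180,200), ball hanging at the far (+x) end. The groove in the joint runs from the lower end up, bending left (+y). Now I'll fit the groove pose by ray-cast rendering in both cameras, and the handle from depth.

```bash
cat > fit.py <<'E'
from h import *
from scipy.optimize import minimize
np.set_printoptions(precision=4,suppress=True)
ca,sa=np.cos(np.radians(35)),np.sin(np.radians(35))
def lab(x,y):  # joint frame -> dist to centre line (signed), leg
    s=x*ca+y*sa; ds=-x*sa+y*ca
    # bisector split
    short=(x*np.cos(np.radians(17.5))+y*np.sin(np.radians(17.5)))>0
    return np.where(short,ds,y),short,np.where(short,s,x)
def rays(cam,u,v):
    o=np.array(arm.get_calibration(cam)["origin"]); return o,unproj(u,v,np.ones_like(u,float),cam)-o
def cast(p,o,dr):
    c,s=np.cos(p[2]),np.sin(p[2]); L=None; done=None
    for z in np.linspace(.020,.012,17):
        P=o+dr*((z-o[2])/dr[...,2])[...,None]
        X,Y=P[...,0]-p[0],P[...,1]-p[1]; x,y=c*X+s*Y,-s*X+c*Y
        d,sh,al=lab(x,y); h=.012+np.clip(np.abs(d)-.002,0,.008)
        l=np.where(np.abs(d)>=.010,0,np.where(np.abs(d)<=.002,1,2+2*sh+(d>0)))
        if L is None: L=l.copy(); done=h>=z-1e-9; D=d.copy(); A=al.copy()
        new=~done&(h>=z-1e-9); L[new]=l[new]; done|=new
    return L,D,A
def fit(cam,p0):
    im=np.load(f"{cam}0.npz")["im"].astype(float).mean(-1)
    q=proj(np.array([p0[0],p0[1],.016]),cam); u0,v0=q.round().astype(int)
    U,V=np.meshgrid(np.arange(u0-40,u0+41),np.arange(v0-40,v0+41))
    o,dr=rays(cam,U,V); L,D,A=cast(p0,o,dr)
    _,_,al=0,0,A; m=(np.abs(D)<.016)&(A>-.068)&(A<.044)
    U,V=U[m],V[m]; I=im[V,U]; N=4; off=(np.arange(N)+.5)/N-.5
    du,dv=np.meshgrid(off,off); o,dr=rays(cam,U[:,None]+du.ravel(),V[:,None]+dv.ravel())
    def cost(p):
        L,_,_=cast(p,o,dr); M=np.stack([(L==k).mean(1) for k in range(6)],1)
        w=np.linalg.lstsq(M,I,rcond=None)[0]; r=I-M@w; return np.sqrt((r**2).mean())
    best=None
    for dy in(-.003,0,.003):
        r=minimize(cost,[p0[0],p0[1]+dy,p0[2]],method="Nelder-Mead",options=dict(initial_simplex=np.array([p0[0],p0[1]+dy,p0[2]])+np.array([[0,0,0],[.003,0,0],[0,.002,0],[0,0,.04]]),xatol=1e-5,fatol=1e-4,maxiter=150))
        if best is None or r.fun<best.fun: best=r
    print(cam,best.x,np.degrees(best.x[2]),best.fun,cost(p0),I.std(),len(I)); return best.x
if __name__=="__main__":
    for cam in("top","side"):
        p=fit(cam,[.549,-.194,np.radians(-19)])
        c,s=np.cos(p[2]),np.sin(p[2])
        print(" start",p[0]-.070*c,p[1]-.070*s," end",p[0]+.045*np.cos(p[2]+.6109),p[1]+.045*np.sin(p[2]+.6109))
    for cam in("top","side"):
        f=np.load(f"{cam}0.npz"); im,d=f["im"],f["d"]; U,V=np.meshgrid(np.arange(640),np.arange(400))
        P=unproj(U,V,d,cam); m=(d>0)&(np.abs(P[...,0]-.567)<.12)&(np.abs(P[...,1]-.182)<.06)&(im.max(-1)<45)&(P[...,2]>.08)
        Q=P[m]; c=Q.mean(0); a=np.linalg.svd(Q[:,:2]-c[:2])[2][0]; a*=np.sign(a[0])
        t=(Q[:,:2]-c[:2])@a; print(cam,m.sum(),"handle c",c,"yaw",np.degrees(np.arctan2(a[1],a[0])),"len",np.percentile(t,[1,99]),"z",np.percentile(Q[:,2],[5,50,95]))
        e=c[:2]+a*(np.percentile(t,[1,99]).mean()); print("  mid",e)
        m=(d>0)&(np.abs(P[...,0]-.567)<.13)&(np.abs(P[...,1]-.182)<.08)&(np.abs(P[...,2]-.008)<.004)&(im.max(-1)<110)
        r=cv2.minAreaRect((P[m][:,:2]*1000).astype(np.float32)); print("  base rect",r)
E
python3 fit.py
```

```text
top [ 0.5497 -0.1962 -0.3389] -19.41881040134169 5.442315490784781 8.074391502380044 21.802856825788904 478
 start 0.4836557994185519 -0.1728883952312614  end 0.5930196143427957 -0.18407268100417692
side [ 0.5466 -0.1961 -0.3437] -19.69225073736888 3.42232676485536 7.838651829385467 16.90996705872978 230
 start 0.48068777695408066 -0.17254457305642346  end 0.5899969703735805 -0.1842506610884206
top 206 handle c [0.5657 0.1838 0.1011] yaw 8.042015951054587 len [-0.0474  0.0517] z [0.0964 0.1014 0.105 ]
  mid [0.5678 0.1841]
  base rect ((540.6356201171875, 190.91131591796875), (105.65162658691406, 207.33648681640625), 79.42704772949219)
side 251 handle c [0.5653 0.1869 0.0971] yaw 8.259207305448692 len [-0.0483  0.05  ] z [0.0887 0.0982 0.1022]
  mid [0.5662 0.1871]
  base rect ((568.2958374023438, 185.450439453125), (131.3141326904297, 73.22406768798828), 8.745030403137207)
```

Both fits are good: residuals 5.4 and 3.4 against spreads of 21.8 and 16.9. The joint is at about (0.548, -0.196) with yaw -19.5°. The handle centre is at (0.567, 0.185) with yaw 8.2°. I'm moving above the probe.

Call:
drive_tool:
  targets:
    - [0.42, 1, 0, 0, 0, -0.1]
    - [0.42, 1, 0, 0, 0, -0.1]
    - [0.42, 1, 0, 0, 0, -0.1]
    - [0.42, 1, 0, 0, 0, -0.1]
    - [0.42, 1, 0, 0, 0, -0.1]
  claw: 1
  newtons: 40

```text
t: 1.82
eef_pos: [0.3113, -0.4345, 0.2267]
ee_rot: [-3.141, 0.0, -2.852]
force: [1.5, 0.1, 0.3]
width: 0.0878
```

Call:
drive_tool:
  targets:
    - [0.42, 1, 0, 0, 0, -0.1]
    - [0.42, 1, 0, 0, 0, -0.1]
    - [0.42, 1, 0, 0, 0, -0.1]
    - [0.42, 1, 0, 0, 0, -0.1]
    - [0.42, 1, 0, 0, 0, -0.1]

```text
t: 2.45
eef_pos: [0.3953, -0.2344, 0.2269]
ee_rot: [-3.141, 0.001, -2.904]
force: [1.1, -0.5, 0.2]
width: 0.0875
```

Call:
drive_tool:
  targets:
    - [0.42, 1, 0, 0, 0, -0.1]
    - [0.42, 1, 0, 0, 0, -0.1]
    - [0.42, 1, 0, 0, 0, -0.1]
    - [0.42, 1, 0, 0, 0, -0.1]
    - [0.42, 1, 0, 0, 0, -0.1]

```text
t: 3.08
eef_pos: [0.4793, -0.0343, 0.2269]
ee_rot: [3.142, 0.001, -2.956]
force: [0.8, 0.3, 0.2]
width: 0.0874
```

Call:
drive_tool:
  targets:
    - [0.42, 1, 0, 0, 0, -0.1]
    - [0.42, 1, 0, 0, 0, -0.1]
    - [0.42, 1, 0, 0, 0, -0.1]
    - [0.42, 1, 0, 0, 0, -0.1]
    - [0, 0, 0, 0, 0, 0]

```text
t: 3.7
eef_pos: [0.5469, 0.1266, 0.226]
ee_rot: [-3.141, -0.0, -2.996]
force: [-0.3, 0.1, -0.2]
width: 0.0877
```

Call:
drive_tool:
  targets:
    - [0.25, 0.73, 0, 0, 0, 0]
    - [0.25, 0.73, 0, 0, 0, 0]
    - [0, 0, -0.8, 0, 0, 0]
    - [0, 0, -0.8, 0, 0, 0]
    - [0, 0, -0.5, 0, 0, 0]

```text
t: 4.32
eef_pos: [0.5656, 0.1825, 0.1411]
ee_rot: [-3.141, -0.001, -2.998]
force: [0.1, -0.4, 1.0]
width: 0.0875
```

Call:
drive_tool:
  targets:
    - [0, 0, -0.6, 0, 0, 0]
    - [0, 0, -0.6, 0, 0, 0]
    - [0, 0, -0.4, 0, 0, 0]
    - [0, 0, -0.1, 0, 0, 0]
    - [0, 0, 0, 0, 0, 0]

```text
t: 4.95
eef_pos: [0.5664, 0.1828, 0.0749]
ee_rot: [3.142, 0.0, -2.998]
force: [0.9, -1.0, 0.4]
width: 0.0875
```

Run:
```python
from h import *
o=[]
for c in("side","top"):
    im,d=arm.grab_frame(c); u,v=proj(np.array([.567,.185,.09]),c).round().astype(int)
    o.append(cv2.resize(im[v-45:v+45,u-40:u+40,::-1],None,fx=5,fy=5,interpolation=cv2.INTER_CUBIC)); print(c,u,v)
cv2.imwrite("pics/grasp.png",np.hstack(o)); print(arm.get_state()["eef_pos"])
```

```text
side 305 206
top 299 217
[0.56662    0.18300605 0.07546117]
```

View pics/grasp.png

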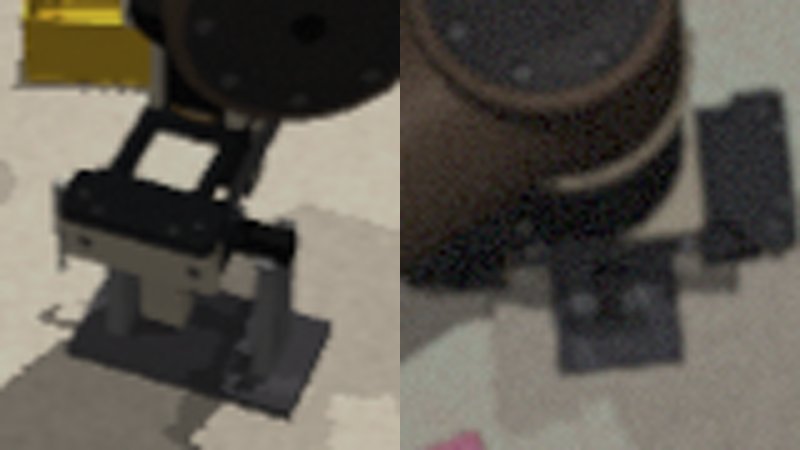

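The side crop shows the near finger at (165,285) between the posts at (120,300) and (270,310), astride the handle. The arm hides it from above. Closing now.

Call:
drive_tool:
  targets:
    - [0, 0, 0, 0, 0, 0]
    - [0, 0, 0, 0, 0, 0]
    - [0, 0, 0, 0, 0, 0]
    - [0, 0, 0, 0, 0, 0]
    - [0, 0, 0, 0, 0, 0]
  claw: 0
  newtons: 45

```text
t: 5.68
eef_pos: [0.566, 0.1827, 0.0745]
ee_rot: [-3.142, -0.0, -2.998]
force: [0.4, -0.4, -0.6]
width: 0.0432
```

Call:
drive_tool:
  targets:
    - [0, 0, 0, 0, 0, 0]
    - [0, 0, 0, 0, 0, 0]

```text
t: 5.92
eef_pos: [0.5661, 0.1827, 0.0745]
ee_rot: [-3.142, -0.0, -2.998]
force: [-0.3, 0.7, -0.6]
width: 0.0229
```

Call:
drive_tool:
  targets:
    - [0, 0, 0, 0, 0, 0]
    - [0, 0, 0, 0, 0, 0]
    - [0, 0, 0, 0, 0, 0]
    - [0, 0, 0, 0, 0, 0]

```text
t: 6.42
eef_pos: [0.5661, 0.1827, 0.0745]
ee_rot: [3.142, 0.0, -2.998]
force: [0.8, 0.4, 0.1]
width: 0.0136
```

Gripped: width 13.6 mm on the 14 mm handle, with no side load. Lifting and carrying to above the open end of the long leg, turning +60°.

Call:
drive_tool:
  targets:
    - [0, 0, 0.2, 0, 0, 0]
    - [0, 0, 0.4, 0, 0, 0]
    - [0, 0, 0.8, 0, 0, 0]
    - [0, 0, 1, 0, 0, 0]
    - [0, 0, 1, 0, 0, 0]

```text
t: 7.05
eef_pos: [0.566, 0.1826, 0.2131]
ee_rot: [3.141, 0.001, -2.998]
force: [-0.5, 0.0, -2.0]
width: 0.0137
```

Call:
drive_tool:
  targets:
    - [-0.13, -0.44, 0.2, 0, 0, 0.42]
    - [-0.26, -0.88, 0, 0, 0, 0.83]
    - [-0.26, -0.88, 0, 0, 0, 0.83]
    - [-0.26, -0.88, 0, 0, 0, 0.83]
    - [-0.26, -0.88, 0, 0, 0, 0.83]

```text
t: 7.68
eef_pos: [0.5188, 0.0232, 0.2199]
ee_rot: [-3.141, 0.001, -2.603]
force: [1.3, -0.1, -1.2]
width: 0.0135
```

Call:
drive_tool:
  targets:
    - [-0.26, -0.88, 0, 0, 0, 0.83]
    - [-0.26, -0.88, 0, 0, 0, 0.83]
    - [-0.26, -0.88, 0, 0, 0, 0.83]
    - [-0.26, -0.88, 0, 0, 0, 0.83]
    - [-0.26, -0.88, 0, 0, 0, 0.83]

```text
t: 8.3
eef_pos: [0.4668, -0.1529, 0.2199]
ee_rot: [-3.14, 0.001, -2.168]
force: [0.8, 0.2, -1.8]
width: 0.0135
```

Call:
drive_tool:
  targets:
    - [-0.26, -0.88, 0, 0, 0, 0.83]
    - [-0.26, -0.88, 0, 0, 0, 0.83]
    - [-0.13, -0.52, 0, 0, 0, 0.45]
    - [0, 0, 0, 0, 0, 0]
    - [0, 0, 0, 0, 0, 0]

```text
t: 8.93
eef_pos: [0.4414, -0.2427, 0.2192]
ee_rot: [-3.141, 0.0, -1.952]
force: [0.5, -0.6, -0.4]
width: 0.0134
```

Call:
drive_tool:
  targets:
    - [0, 0, -0.9, 0, 0, 0]
    - [0, 0, -0.9, 0, 0, 0]
    - [0, 0, -0.9, 0, 0, 0]
    - [0, 0, -0.6, 0, 0, 0]
    - [0, 0, -0.27, 0, 0, 0]

```text
t: 9.55
eef_pos: [0.441, -0.2421, 0.0748]
ee_rot: [3.14, -0.0, -1.95]
force: [0.2, 0.1, -1.6]
width: 0.0139
```

Call:
drive_tool:
  targets:
    - [0, 0, 0, 0, 0, 0]
    - [0, 0, 0, 0, 0, 0]

```text
t: 9.8
eef_pos: [0.4422, -0.2429, 0.0768]
ee_rot: [-3.14, 0.0, -1.95]
force: [1.2, -0.1, -1.8]
width: 0.0135
```

Run:
```python
from h import *
np.set_printoptions(precision=4,suppress=True)
s=arm.get_state(); T=s["eef_pos"]; a=s["ee_rot"][2]; hd=a+np.pi
tip=np.array([T[0]+.08*np.cos(hd),T[1]+.08*np.sin(hd),T[2]+.0188-.065]); print(T,"tip nominal",tip)
o=[]
for c in("side","top"):
    im,d=arm.grab_frame(c); np.savez(f"{c}1.npz",im=im,d=d); u,v=proj(tip,c); print(c,"nominal px",u,v)
    for q in arm.landmark_of("probe_tip",c)[:3]: w=world(q["point"],c); print(c,round(q["score"],2),w,proj(w,c))
    u0,v0=int(round(u))-25,int(round(v))-35
    k=cv2.resize(im[v0:v0+60,u0:u0+50,::-1],None,fx=8,fy=8,interpolation=cv2.INTER_CUBIC)
    x,y=int((u-u0+.5)*8),int((v-v0+.5)*8); cv2.drawMarker(k,(x,y),(0,0,255),cv2.MARKER_CROSS,10,1); print("crop origin",u0,v0)
    o.append(k)
cv2.imwrite("pics/tip.png",cv2.convertScaleAbs(np.hstack(o),alpha=1.2))
```

```text
[ 0.4422 -0.2429  0.0768] tip nominal [ 0.4718 -0.1686  0.0306]
side nominal px 388.03775447128623 159.19126386029578
crop origin 363 124
top nominal px 430.904869399916 260.65334180783964
crop origin 406 226
```

View pics/tip.png

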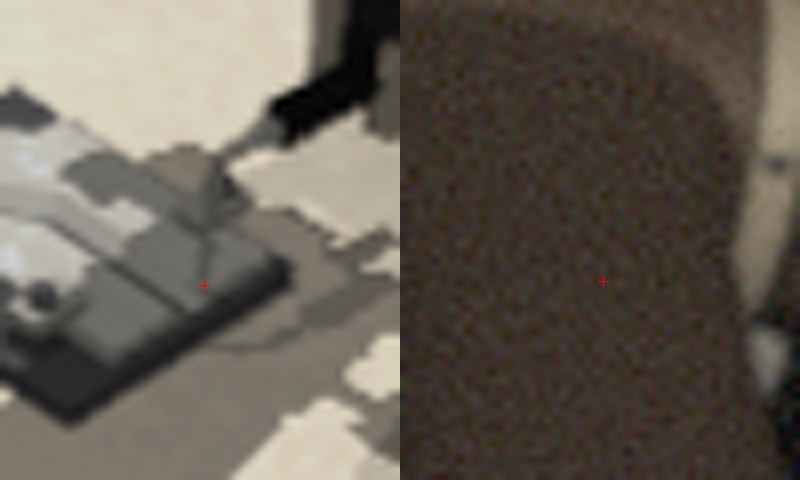

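The side crop shows the probe's arm coming out of the gripper and the pin at about (210,240), ending near the nominal cross at (204,284). The top view is hidden by the arm. I'll take the pin's offset from the nominal projection in numbers.

Run:
```python
from h import *
np.set_printoptions(precision=2,suppress=True,linewidth=200)
im=np.load("side1.npz")["im"].astype(int)
print("cols",np.arange(380,398))
for v in range(142,165): print(v,im[v,380:398].mean(-1).astype(int))
s=arm.get_state(); T=s["eef_pos"]; hd=s["ee_rot"][2]+np.pi
H=np.array([T[0],T[1],T[2]+.0188]); e=np.array([np.cos(hd),np.sin(hd),0])
for dz in(0,-.02,-.04,-.056,-.059,-.062,-.065): print(dz,proj(H+.08*e+[0,0,dz],"side"))
J=[proj(H+.08*e+[0,0,-.062]+np.array(d),"side")-proj(H+.08*e+[0,0,-.062],"side") for d in([.001,0,0],[0,.001,0],[0,0,.001])]; print(np.array(J))
```

```text
cols [380 381 382 383 384 385 386 387 388 389 390 391 392 393 394 395 396 397]
142 [170 164 160 161 129  97  96  96 139 160 136  95  76  77  99 105 117 101]
143 [159 128  98  97  97  96  95  95  95  86  81  82  89 112 152 169 166 153]
144 [102  96  97  98  99  97  95  93  93  75  61  98 150 167 164 165 154 144]
145 [ 85  84  89  96 100  99  97  96  86  70  60 105 152 156 146 145 145 145]
146 [ 89  88  78  86  94  96  98  97  79  63  61  46 110 139 144 145 146 146]
147 [ 89  88  88  86  80  86  92  89  71  60  61  44  62  99 129 143 146 145]
148 [ 86  87  88  89  88  80  78  79  69  62  56  45  55  76 103 136 146 144]
149 [103  94  87  88  84  79  78  78  70  62  62  70  72  64  83 136 145 136]
150 [151 125  93  86  74  70  75  78  69  61  66  64  61  72  91  98  98  96]
151 [152 146 114  86  76  64  63  73  69  60  58  68  76  89  96  97  97  96]
152 [143 113  87  88  87  74  61  59  60  64  67  74  77  86  93  95  96  96]
153 [88 87 88 87 87 87 81 70 63 77 88 89 82 78 86 91 92 95]
154 [88 89 88 88 88 88 89 86 71 70 83 89 89 89 86 82 86 93]
155 [87 88 88 88 88 88 88 82 69 67 81 87 88 89 90 88 70 78]
156 [87 87 88 88 89 89 89 83 70 80 88 86 87 87 86 79 57 42]
157 [86 87 86 87 88 89 89 79 68 80 88 87 84 77 66 61 47 34]
158 [74 84 87 87 87 88 87 77 69 81 87 80 68 61 52 39 35 31]
159 [58 64 79 87 88 87 81 78 77 81 79 67 60 50 38 34 29 24]
160 [83 64 58 75 85 87 87 77 67 63 60 50 39 37 33 27 28 36]
161 [89 88 74 58 64 79 87 86 74 53 36 30 35 30 25 29 46 71]
162 [89 89 89 81 58 54 76 77 56 39 33 30 26 28 39 56 74 92]
163 [87 88 89 80 67 54 47 40 35 32 27 27 30 47 70 90 98 99]
164 [86 84 79 67 56 48 38 34 30 25 28 43 59 74 89 96 97 96]
0 [390.81 142.59]
-0.02 [389.98 147.84]
-0.04 [389.16 152.99]
-0.056 [388.52 157.04]
-0.059 [388.4 157.8]
-0.062 [388.28 158.55]
-0.065 [388.16 159.29]
[[-0.3  -0.1 ]
 [-0.12  0.18]
 [ 0.04 -0.25]]
```

Pixel scale there is only 0.3 px/mm. Tip and nominal agree within about 0.5 px, which isn't enough for centring across the groove. I'll use touch for that, starting with a free-air force baseline.

```bash
cat > rd.py <<'E'
from h import *
import sys
np.set_printoptions(precision=3,suppress=True)
p=(.548,-.196,np.radians(-19.5))
def rd(n,name):
    F=[];X=[];M=[]
    for _ in range(n):
        arm.grab_frame("side"); s=arm.get_state(); F.append(s["force"]); M.append(s["moment"]); X.append(s["eef_pos"])
    F=np.array(F);M=np.array(M);T=np.mean(X,0); hd=s["ee_rot"][2]+np.pi
    tip=np.array([T[0]+.08*np.cos(hd)-p[0],T[1]+.08*np.sin(hd)-p[1]]); c,sn=np.cos(p[2]),np.sin(p[2])
    f=F.mean(0); np.save(name+".npy",np.r_[f,M.mean(0)])
    try: b=np.load("base.npy")
    except Exception: b=np.zeros(6)
    g=np.r_[f,M.mean(0)]-b
    print("t",s["t"],"T",T,"rot",s["ee_rot"],"tip joint xy mm",1e3*np.array([c*tip[0]+sn*tip[1],-sn*tip[0]+c*tip[1]]),"z",1e3*(T[2]+.0188-.065))
    print("F",f,"sd",F.std(0),"sem",F.std(0)/n**.5,"| dF along,cross,z",c*g[0]+sn*g[1],-sn*g[0]+c*g[1],g[2],"dM",g[3:])
if __name__=="__main__": rd(int(sys.argv[1]),sys.argv[2])
E
python3 rd.py 16 base
```

```text
t 10.8 T [ 0.441 -0.243  0.076] rot [ 3.142 -0.    -1.951] tip joint xy mm [-81.766   0.069] z 29.671710195364284
F [-0.103  0.107 -1.746] sd [0.565 0.506 0.405] sem [0.141 0.126 0.101] | dF along,cross,z 0.0 0.0 0.0 dM [0. 0. 0.]
```

Call:
drive_tool:
  targets:
    - [0, 0, -0.17, 0, 0, 0]
    - [0, 0, -0.17, 0, 0, 0]
    - [0.07, -0.025, 0, 0, 0, 0]
    - [0.07, -0.025, 0, 0, 0, 0]
    - [0.07, -0.025, 0, 0, 0, 0]

```text
t: 11.42
eef_pos: [0.4501, -0.246, 0.0623]
ee_rot: [-3.141, 0.0, -1.951]
force: [-0.8, -0.3, -1.6]
width: 0.014
```

Call:
drive_tool:
  targets:
    - [0, 0, -0.07, 0, 0, 0]
    - [0, 0, -0.07, 0, 0, 0]
    - [0, 0, 0, 0, 0, 0]

```text
t: 11.8
eef_pos: [0.4498, -0.2461, 0.0566]
ee_rot: [-3.141, -0.0, -1.951]
force: [0.6, -1.8, 0.8]
width: 0.0134
```

```bash
python3 rd.py 12 r1
```

```text
t 12.4 T [ 0.45  -0.246  0.057] rot [-3.141  0.    -1.951] tip joint xy mm [-72.721   0.039] z 10.50194995204197
F [ 0.457 -1.578  0.449] sd [0.541 0.443 0.393] sem [0.156 0.128 0.113] | dF along,cross,z 1.0902863508466503 -1.4015108299522328 2.1956792352281314 dM [-0.524 -0.351 -0.105]
```

The ball rides the +y wall: cross force is -1.4 N and the spring carries about 2.2 N. Shifting 2.5 mm towards -y.

Call:
drive_tool:
  targets:
    - [-0.021, -0.059, 0, 0, 0, 0]
    - [0, 0, 0, 0, 0, 0]

```text
t: 12.65
eef_pos: [0.4483, -0.2483, 0.0563]
ee_rot: [3.141, -0.0, -1.951]
force: [0.3, -0.8, 1.2]
width: 0.0135
```

```bash
python3 rd.py 14 r2
```

```text
t 13.35 T [ 0.449 -0.248  0.056] rot [ 3.141 -0.    -1.951] tip joint xy mm [-73.171  -2.529] z 10.248486692084127
F [-0.959 -1.36   0.048] sd [0.752 0.802 0.497] sem [0.201 0.214 0.133] | dF along,cross,z -0.31717881345822235 -1.6691684260504134 1.7942633079147159 dM [-0.402  0.337  0.036]
```

Call:
drive_tool:
  targets:
    - [-0.012, -0.035, 0, 0, 0, 0]
    - [0, 0, 0, 0, 0, 0]

```text
t: 13.6
eef_pos: [0.4486, -0.2497, 0.0566]
ee_rot: [-3.141, 0.0, -1.951]
force: [-0.1, 0.2, -1.0]
width: 0.0136
```

```bash
python3 rd.py 14 r3
```

```text
t 14.3 T [ 0.448 -0.25   0.057] rot [-3.141  0.    -1.951] tip joint xy mm [-72.743  -3.87 ] z 10.400948322258103
F [ 0.049  0.355 -0.148] sd [0.594 0.512 0.544] sem [0.159 0.137 0.145] | dF along,cross,z 0.06081089453738872 0.2850520906551131 1.598835152241527 dM [ 0.153 -0.097 -0.017]
```

Cross force is now about 0 and the spring carries 1.6 N (about 2.6 mm in), so the ball sits on the floor, 3.8 mm from the camera's line. Starting the pass along the long leg at 24 mm/s.

Call:
drive_tool:
  targets:
    - [0.0707, -0.025, 0, 0, 0, 0]
    - [0.0707, -0.025, 0, 0, 0, 0]
    - [0.0707, -0.025, 0, 0, 0, 0]
    - [0.0707, -0.025, 0, 0, 0, 0]
    - [0.0707, -0.025, 0, 0, 0, 0]

```text
t: 14.92
eef_pos: [0.4627, -0.2547, 0.0565]
ee_rot: [3.141, -0.0, -1.951]
force: [-1.6, 0.7, -1.0]
width: 0.0136
```

Call:
drive_tool:
  targets:
    - [0.0707, -0.025, 0, 0, 0, 0]
    - [0.0707, -0.025, 0, 0, 0, 0]
    - [0.0707, -0.025, 0, 0, 0, 0]
    - [0.0707, -0.025, 0, 0, 0, 0]
    - [0.0707, -0.025, 0, 0, 0, 0]

```text
t: 15.55
eef_pos: [0.4768, -0.2597, 0.0565]
ee_rot: [3.142, 0.0, -1.951]
force: [-1.0, 0.6, -1.2]
width: 0.0137
```

```bash
python3 rd.py 14 r4
```

```text
t 16.25 T [ 0.477 -0.26   0.057] rot [-3.141  0.    -1.951] tip joint xy mm [-42.536  -3.87 ] z 10.475601839852814
F [ 0.509 -0.248 -0.512] sd [0.478 0.374 0.641] sem [0.128 0.1   0.171] | dF along,cross,z 0.6957921133798588 -0.13067575381547422 1.2344686687947197 dM [-0.009 -0.264 -0.054]
```

Centred at mid leg: cross force -0.1 N, spring 1.2 N (1.5 mm in). Continuing to just before the bend.

Call:
drive_tool:
  targets:
    - [0.0707, -0.025, 0, 0, 0, 0]
    - [0.0707, -0.025, 0, 0, 0, 0]
    - [0.0707, -0.025, 0, 0, 0, 0]
    - [0.0707, -0.025, 0, 0, 0, 0]
    - [0.0707, -0.025, 0, 0, 0, 0]

```text
t: 16.88
eef_pos: [0.4909, -0.2647, 0.0565]
ee_rot: [3.141, -0.0, -1.951]
force: [-1.2, 0.4, -0.9]
width: 0.0136
```

Call:
drive_tool:
  targets:
    - [0.0707, -0.025, 0, 0, 0, 0]
    - [0.0707, -0.025, 0, 0, 0, 0]
    - [0.0707, -0.025, 0, 0, 0, 0]
    - [0.0707, -0.025, 0, 0, 0, 0]
    - [0.0707, -0.025, 0, 0, 0, 0]

```text
t: 17.5
eef_pos: [0.5051, -0.2697, 0.0566]
ee_rot: [3.142, 0.0, -1.951]
force: [-0.4, 0.2, 0.2]
width: 0.0139
```

```bash
python3 rd.py 14 r5
```

```text
t 18.2 T [ 0.505 -0.27   0.057] rot [-3.141  0.    -1.951] tip joint xy mm [-12.564  -3.865] z 10.465853182885995
F [ 0.587 -0.346 -0.278] sd [0.379 0.546 0.464] sem [0.101 0.146 0.124] | dF along,cross,z 0.8019605077492808 -0.19687716306747058 1.4686075421708393 dM [-0.017 -0.28  -0.061]
```

Run:
```python
from h import *
np.set_printoptions(precision=2,suppress=True,linewidth=200)
I=np.mean([arm.grab_frame("side")[0].astype(float) for _ in range(4)],0); im=I.mean(-1)
p=(.5466,-.1961,-.3437); c,s=np.cos(p[2]),np.sin(p[2])
for a in(-.018,-.014,-.0125,-.011,-.008):
    P=np.array([p[0]+a*c,p[1]+a*s,.012]); print(a,[proj(P+[0,0,z],"side") for z in(0,.008,.016,.024)])
u,v=proj(np.array([p[0]-.0125*c,p[1]-.0125*s,.012]),"side").round().astype(int)
print("cols",np.arange(u-9,u+10))
for r in range(v-14,v+5): print(r,im[r,u-9:u+10].astype(int))
k=cv2.resize(I[v-30:v+20,u-30:u+30,::-1].astype(np.uint8),None,fx=12,fy=12,interpolation=cv2.INTER_CUBIC)
def pt(P): q=proj(np.array(P),"side"); return (int((q[0]-u+30+.5)*12),int((q[1]-v+30+.5)*12))
for z,col in((.012,(0,0,255)),):
    A=pt([p[0]-.076*c,p[1]-.076*s,z]);B=pt([p[0],p[1],z]);C=pt([p[0]+.051*np.cos(p[2]+.6109),p[1]+.051*np.sin(p[2]+.6109),z])
    cv2.line(k,A,B,col,1);cv2.line(k,B,C,col,1)
cv2.imwrite("pics/bend.png",k)
```

```text
-0.018 [array([372.95, 154.07]), array([373.2 , 152.11]), array([373.45, 150.13]), array([373.71, 148.14])]
-0.014 [array([372.03, 153.46]), array([372.27, 151.5 ]), array([372.53, 149.52]), array([372.78, 147.53])]
-0.0125 [array([371.68, 153.23]), array([371.93, 151.27]), array([372.18, 149.29]), array([372.43, 147.3 ])]
-0.011 [array([371.34, 153.  ]), array([371.58, 151.04]), array([371.83, 149.06]), array([372.08, 147.08])]
-0.008 [array([370.65, 152.54]), array([370.89, 150.58]), array([371.14, 148.61]), array([371.39, 146.62])]
cols [363 364 365 366 367 368 369 370 371 372 373 374 375 376 377 378 379 380 381]
139 [ 71  69  55  44  44  50  64  85  87  69  61  68  92 103 103 102 102  91  82]
140 [142 137 116  99  83  84  93  93  93  79  66  66  88 101 103 103 102 100 100]
141 [161 155 160 161 124  93  96  95  91  78  65  65  77  92 100 103 102 101 102]
142 [153 120  93  95  96  95  96  94  92  77  64  74  81  83  92  98 100 101 102]
143 [120  95  99 101  95  95  94  94  95  79  63  75  88  92  87  83  92  99 102]
144 [ 91  92  97  99  96  99  95  92  88  73  63  82  92  92  92  
[... 210 characters left out ...]
 90 91 92 90]
148 [97 97 97 98 98 99 99 96 86 69 79 91 90 91 91 90 90 88 78]
149 [95 96 98 99 99 99 97 93 85 73 82 92 91 90 90 89 87 77 72]
150 [81 83 90 96 95 95 94 92 81 70 83 90 88 87 87 77 69 72 84]
151 [93 86 81 81 75 71 73 82 78 70 80 79 72 72 73 75 74 84 91]
152 [93 93 94 97 95 86 68 60 70 74 73 71 74 78 87 92 92 91 91]
153 [91 93 95 98 95 93 92 77 71 69 68 75 85 90 91 91 92 92 92]
154 [95 97 93 93 93 92 93 93 86 67 60 77 88 90 91 91 91 92 92]
155 [100 105  97  91  91  91  91  92  93  92  77  60  67  82  90  91  90  91  92]
156 [ 99 106  99  92  91  90  90  91  92  93  92  86  67  60  77  88  90  91  91]
157 [ 99 102  99  94  91  91  90  89  91  92  92  93  92  77  60  67  82  90  91]
```

View pics/bend.png

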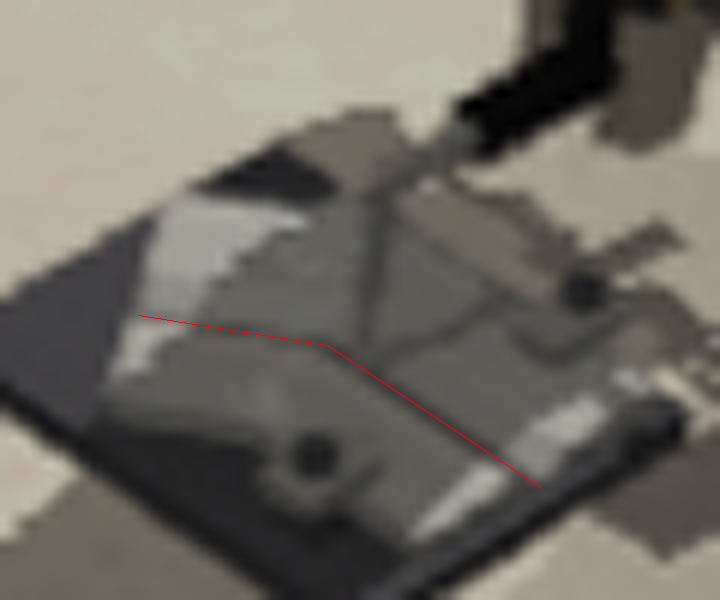

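The side crop shows the pin at (370,300), entering the groove on the drawn centre line (red), 11.7 mm before the bend at (328,345). Going round the bend.

Call:
drive_tool:
  targets:
    - [0.0685, -0.0242, 0, 0, 0, 0]
    - [0.0685, -0.0242, 0, 0, 0, 0]
    - [0.0685, -0.0242, 0, 0, 0, 0]
    - [0.0685, -0.0242, 0, 0, 0, 0]
    - [0.0723, 0.02, 0, 0, 0, 0]

```text
t: 19.02
eef_pos: [0.5189, -0.2729, 0.0565]
ee_rot: [3.141, -0.0, -1.951]
force: [-1.4, 0.5, -0.7]
width: 0.0136
```

Call:
drive_tool:
  targets:
    - [0.0723, 0.02, 0, 0, 0, 0]
    - [0.0723, 0.02, 0, 0, 0, 0]
    - [0.0723, 0.02, 0, 0, 0, 0]

```text
t: 19.4
eef_pos: [0.5277, -0.2703, 0.0566]
ee_rot: [-3.141, -0.0, -1.951]
force: [-1.5, -0.8, 0.3]
width: 0.0135
```

```bash
sed 's/-19.5)/15.5)/' rd.py > rds.py; python3 rds.py 16 r6
```

```text
t 20.2 T [ 0.528 -0.27   0.057] rot [-3.141  0.    -1.951] tip joint xy mm [ 9.018 -2.524] z 10.443499704727493
F [ 0.86  -0.164 -0.374] sd [0.425 0.455 0.561] sem [0.106 0.114 0.14 ] | dF along,cross,z 0.8557628690825483 -0.5191362347039006 1.3721857102400048 dM [ 0.099 -0.298 -0.061]
```

No wall load: forces are unchanged from the long leg and the spring carries 1.4 N. Continuing down the short leg.

Call:
drive_tool:
  targets:
    - [0.0723, 0.02, 0, 0, 0, 0]
    - [0.0723, 0.02, 0, 0, 0, 0]
    - [0.0723, 0.02, 0, 0, 0, 0]
    - [0.0723, 0.02, 0, 0, 0, 0]
    - [0.0723, 0.02, 0, 0, 0, 0]

```text
t: 20.82
eef_pos: [0.542, -0.2663, 0.0565]
ee_rot: [3.141, -0.0, -1.951]
force: [-1.3, -0.4, -1.2]
width: 0.0132
```

```bash
python3 rds.py 14 r7
```

```text
t 21.525 T [ 0.542 -0.266  0.057] rot [-3.141  0.    -1.951] tip joint xy mm [24.057 -2.509] z 10.43512107656229
F [ 0.688 -0.272 -0.039] sd [0.446 0.518 0.32 ] sem [0.119 0.139 0.086] | dF along,cross,z 0.6611661446839162 -0.5764947837260116 1.7071859180270352 dM [ 0.059 -0.314 -0.062]
```

Call:
drive_tool:
  targets:
    - [0.0723, 0.02, 0, 0, 0, 0]
    - [0.0723, 0.02, 0, 0, 0, 0]
    - [0.0723, 0.02, 0, 0, 0, 0]
    - [0.0723, 0.02, 0, 0, 0, 0]
    - [0.0723, 0.02, 0, 0, 0, 0]

```text
t: 22.15
eef_pos: [0.5565, -0.2623, 0.0565]
ee_rot: [3.141, -0.0, -1.951]
force: [-0.6, -1.5, 0.1]
width: 0.0134
```

```bash
python3 rds.py 10 r8
```

```text
t 22.65 T [ 0.557 -0.262  0.057] rot [-3.141  0.    -1.951] tip joint xy mm [39.141 -2.516] z 10.435386286193712
F [ 0.587 -0.123 -0.273] sd [0.382 0.61  0.406] sem [0.121 0.193 0.128] | dF along,cross,z 0.6039636027789761 -0.40577027580640623 1.4732466966708304 dM [ 0.029 -0.304 -0.038]
```

Call:
drive_tool:
  targets:
    - [0.0723, 0.02, 0, 0, 0, 0]
    - [0.0723, 0.02, 0, 0, 0, 0]
    - [0.0723, 0.02, 0, 0, 0, 0]
    - [0.0723, 0.02, 0, 0, 0, 0]
    - [0.0723, 0.02, 0, 0, 0, 0]

```text
t: 23.28
eef_pos: [0.5709, -0.2582, 0.0564]
ee_rot: [3.141, 0.0, -1.951]
force: [-1.5, 0.2, -0.5]
width: 0.0134
```

Run:
```python
from h import *
I=arm.grab_frame("side")[0]; print(arm.get_state()["eef_pos"])
p=(.5466,-.1961,-.3437); c,s=np.cos(p[2]),np.sin(p[2])
u,v=proj(np.array([.585,-.186,.012]),"side").round().astype(int)
k=cv2.resize(I[v-28:v+22,u-30:u+30,::-1],None,fx=12,fy=12,interpolation=cv2.INTER_CUBIC)
def pt(P): q=proj(np.array(P),"side"); return (int((q[0]-u+30+.5)*12),int((q[1]-v+28+.5)*12))
B=pt([p[0],p[1],.012]);C=pt([p[0]+.051*np.cos(p[2]+.6109),p[1]+.051*np.sin(p[2]+.6109),.012])
cv2.line(k,B,C,(0,0,255),1); print(B,C)
cv2.imwrite("pics/end.png",k)
```

```text
[ 0.57131307 -0.25809063  0.05645759]
(507, 369) (318, 339)
```

View pics/end.png

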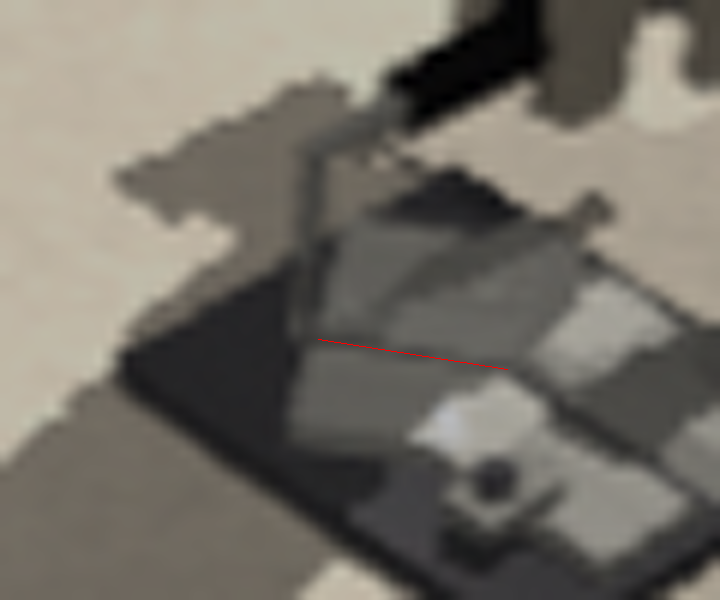

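The side crop shows the ball at (302,335), just outside the short leg's open end at (318,339) and on the groove's line. The pass is complete. Lifting clear and returning to above the rest.

Call:
drive_tool:
  targets:
    - [0, 0, 0.4, 0, 0, 0]
    - [0, 0, 0.8, 0, 0, 0]
    - [0, 0, 1, 0, 0, 0]
    - [0, 0, 1, 0, 0, 0]
    - [0, 0, 0.85, 0, 0, 0]

```text
t: 23.95
eef_pos: [0.5709, -0.2584, 0.2216]
ee_rot: [-3.139, 0.0, -1.95]
force: [1.0, -0.5, -2.2]
width: 0.0137
```

Call:
drive_tool:
  targets:
    - [0, 0.4, 0, 0, 0, -0.4]
    - [0, 0.9, 0, 0, 0, -0.82]
    - [0, 0.9, 0, 0, 0, -0.82]
    - [0, 0.9, 0, 0, 0, -0.82]
    - [0, 0.9, 0, 0, 0, -0.82]

```text
t: 24.58
eef_pos: [0.5707, -0.0972, 0.2198]
ee_rot: [-3.141, 0.001, -2.339]
force: [0.9, 0.1, -2.0]
width: 0.0135
```

Call:
drive_tool:
  targets:
    - [0, 0.9, 0, 0, 0, -0.82]
    - [0, 0.9, 0, 0, 0, -0.82]
    - [0, 0.9, 0, 0, 0, -0.82]
    - [0, 0.9, 0, 0, 0, -0.82]
    - [0, 0.9, 0, 0, 0, -0.82]

```text
t: 25.2
eef_pos: [0.5707, 0.0829, 0.2199]
ee_rot: [3.141, 0.001, -2.768]
force: [0.5, 0.4, -1.6]
width: 0.0132
```

Call:
drive_tool:
  targets:
    - [-0.06, 0.9, 0, 0, 0, -0.82]
    - [-0.06, 0.9, 0, 0, 0, -0.82]
    - [0, 0.6, 0, 0, 0, -0.48]
    - [0, 0, 0, 0, 0, 0]
    - [0, 0, 0, 0, 0, 0]

```text
t: 25.82
eef_pos: [0.5659, 0.1774, 0.2192]
ee_rot: [3.141, 0.0, -2.986]
force: [-0.3, -0.6, -1.5]
width: 0.0135
```

Call:
drive_tool:
  targets:
    - [0, 0.13, 0, 0, 0, -0.115]
    - [0, 0, -0.8, 0, 0, 0]
    - [0, 0, -0.9, 0, 0, 0]
    - [0, 0, -0.7, 0, 0, 0]
    - [0, 0, 0, 0, 0, 0]

```text
t: 26.45
eef_pos: [0.5648, 0.1816, 0.1207]
ee_rot: [-3.14, -0.004, -3.001]
force: [-0.2, -0.0, -1.0]
width: 0.0137
```

```bash
python3 rd.py 8 r9 | head -1
python3 - <<'E'
from h import *
I=arm.grab_frame("side")[0]
u,v=proj(np.array([.567,.185,.09]),"side").round().astype(int)
cv2.imwrite("pics/back.png",cv2.resize(I[v-40:v+35,u-50:u+50,::-1],None,fx=7,fy=7,interpolation=cv2.INTER_CUBIC))
E
```

```text
t 26.85 T [0.567 0.183 0.124] rot [ 3.141  0.001 -2.999] tip joint xy mm [-38.069 400.617] z 77.52837985635163
```

View pics/back.png

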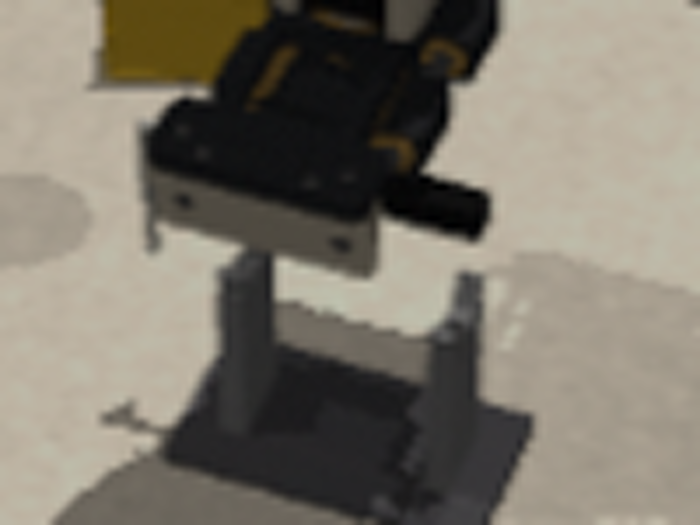

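The side crop shows the handle level above both posts (tops at (245,260) and (465,290)), in line with the notches. Lowering gently.

Call:
drive_tool:
  targets:
    - [0, 0, -0.4, 0, 0, 0]
    - [0, 0, -0.4, 0, 0, 0]
    - [0, 0, -0.2, 0, 0, 0]
    - [0, 0, -0.12, 0, 0, 0]
    - [0, 0, -0.06, 0, 0, 0]

```text
t: 27.52
eef_pos: [0.5661, 0.1828, 0.075]
ee_rot: [-3.141, -0.0, -2.999]
force: [0.0, -0.0, -1.6]
width: 0.0136
```

Call:
drive_tool:
  targets:
    - [0, 0, -0.02, 0, 0, 0]
    - [0, 0, -0.02, 0, 0, 0]
    - [0, 0, 0, 0, 0, 0]

```text
t: 27.9
eef_pos: [0.5662, 0.183, 0.0745]
ee_rot: [3.141, 0.001, -2.999]
force: [-1.9, 0.2, 3.0]
width: 0.0135
```

```bash
python3 rd.py 8 r10; python3 -c "
import numpy as np; print(np.load('r9.npy'))"
```

```text
t 28.3 T [0.566 0.183 0.074] rot [ 3.141  0.001 -2.999] tip joint xy mm [-38.478 400.464] z 28.297553512619103
F [-2.97  -0.306  6.067] sd [0.661 0.462 0.442] sem [0.234 0.163 0.156] | dF along,cross,z -2.5645023987748035 -1.3464775966118168 7.813882009954051 dM [-0.14   0.94  -0.021]
[-0.11073891  0.04852881 -1.434543   -0.018291   -0.01855795  0.00736698]
```

Seated: about 7.5 N of support, so I'll ease it slightly and open.

Call:
drive_tool:
  targets:
    - [0, 0, 0.01, 0, 0, 0]
    - [0, 0, 0, 0, 0, 0]

```text
t: 28.55
eef_pos: [0.5662, 0.183, 0.0745]
ee_rot: [3.141, 0.001, -2.999]
force: [-1.5, 0.9, 4.9]
width: 0.0138
```

Call:
drive_tool:
  targets:
    - [0, 0, 0, 0, 0, 0]
    - [0, 0, 0, 0, 0, 0]
    - [0, 0, 0, 0, 0, 0]
    - [0, 0, 0, 0, 0, 0]
    - [0, 0, 0, 0, 0, 0]
  claw: 1

```text
t: 29.18
eef_pos: [0.566, 0.1829, 0.0741]
ee_rot: [3.142, -0.0, -2.999]
force: [0.3, 0.9, -0.1]
width: 0.0581
```

Call:
drive_tool:
  targets:
    - [0, 0, 0, 0, 0, 0]
    - [0, 0, 0, 0, 0, 0]
    - [0, 0, 0, 0, 0, 0]

```text
t: 29.55
eef_pos: [0.566, 0.1829, 0.0742]
ee_rot: [3.142, 0.0, -2.999]
force: [0.3, 0.1, 0.1]
width: 0.0857
```

Open and free of load. Going straight up, then back clear of the camera views.

Call:
drive_tool:
  targets:
    - [0, 0, 0.4, 0, 0, 0]
    - [0, 0, 0.8, 0, 0, 0]
    - [0, 0, 1, 0, 0, 0]
    - [0, 0, 1, 0, 0, 0]
    - [0, 0, 0.6, 0, 0, 0]

```text
t: 30.18
eef_pos: [0.5667, 0.1831, 0.23]
ee_rot: [3.14, 0.004, -2.999]
force: [0.2, -0.1, 0.3]
width: 0.0877
```

Call:
drive_tool:
  targets:
    - [-0.3, -0.9, 0, 0, 0, 0]
    - [-0.3, -1, 0, 0, 0, 0]
    - [-0.3, -1, 0, 0, 0, 0]
    - [-0.3, -1, 0, 0, 0, 0]
    - [-0.3, -1, 0, 0, 0, 0]

```text
t: 30.8
eef_pos: [0.5056, -0.0144, 0.2276]
ee_rot: [3.141, 0.002, -2.999]
force: [1.2, -0.1, -0.1]
width: 0.0875
```

Call:
drive_tool:
  targets:
    - [-0.3, -1, 0, 0, 0, 0]
    - [-0.3, -1, 0, 0, 0, 0]
    - [-0.3, -1, 0, 0, 0, 0]
    - [0, -0.4, 0, 0, 0, 0]
    - [0, 0, 0, 0, 0, 0]

```text
t: 31.42
eef_pos: [0.4702, -0.1499, 0.227]
ee_rot: [-3.141, 0.001, -3.001]
force: [0.8, 0.0, 0.6]
width: 0.0877
```

Run:
```python
from h import *
np.set_printoptions(precision=4,suppress=True)
o=[]
for cam in("top","side"):
    im,d=arm.grab_frame(cam); U,V=np.meshgrid(np.arange(640),np.arange(400))
    im0=np.load(f"{cam}0.npz")["im"]
    P=unproj(U,V,d,cam); m=(d>0)&(np.abs(P[...,0]-.567)<.12)&(np.abs(P[...,1]-.182)<.06)&(im.max(-1)<45)&(P[...,2]>.08)
    Q=P[m]; c=Q.mean(0); a=np.linalg.svd(Q[:,:2]-c[:2])[2][0]; a*=np.sign(a[0])
    print(cam,m.sum(),c,"yaw",np.degrees(np.arctan2(a[1],a[0])),"z",np.percentile(Q[:,2],[5,50,95]))
    u,v=proj(np.array([.567,.185,.06]),cam).round().astype(int); f=lambda i:cv2.resize(i[v-38:v+37,u-50:u+50,::-1],None,fx=4,fy=4,interpolation=cv2.INTER_CUBIC)
    o.append(np.hstack([f(im0),f(im)]))
cv2.imwrite("pics/final.png",np.vstack(o)); print(arm.get_state()["eef_pos"],arm.get_state()["t"])
```

```text
top 190 [0.5645 0.1834 0.1008] yaw 8.031386963367515 z [0.0948 0.1012 0.1052]
side 261 [0.5656 0.1864 0.0964] yaw 8.054485248124884 z [0.0881 0.0977 0.1013]
[ 0.4704 -0.1488  0.2266] 31.525
```

View pics/final.png

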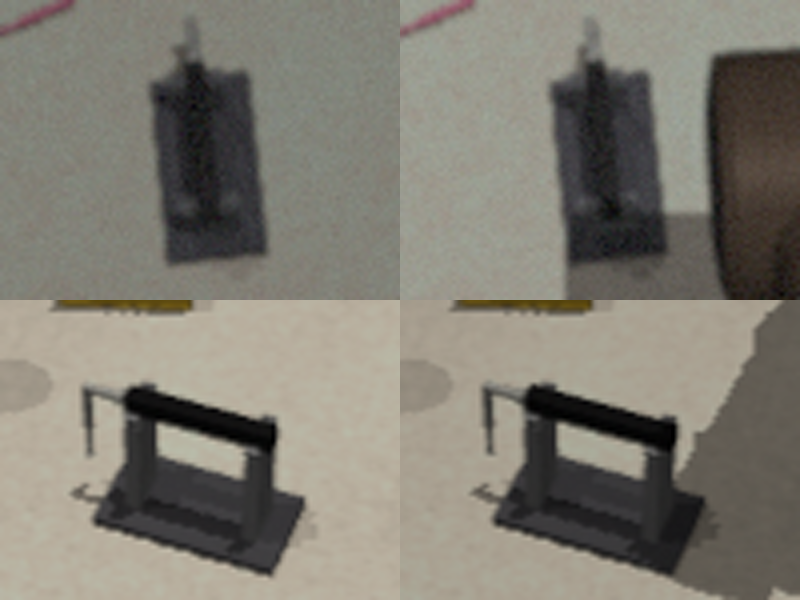

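The before (left) and after (right) crops match. The probe lies on both posts, ball towards +x, with its yaw within 0.2° of before, its height within 1 mm and its position within about 1 mm. The gripper is clear, so I'm handing in.

```bash
python3 -c "
from station import arm
print(arm.job_done())"
```

```text
the job is handed in; nothing more can be done
None
```

I ran the black probe's ball through the groove in one continuous pass, from the open end of the long leg, round the bend and out past the open end of the short leg. I then laid the probe back on both posts of its rest and handed the job in at about 31.5 s.

- **Speed and contact:** the tip went at about 24 mm/s, with short stops in contact to read forces. The spring load read 1.2–1.7 N, which is about 1.5–3 mm of the pin's 8 mm travel.
- **Groove line:** where I first touched down, about 3 mm inside the open end, the camera estimate was off by about 3.8 mm. The ball rode the +y wall until I shifted it across by feel, with the spring reading up to 2.2 N (about 4.3 mm in). After that the cross force stayed near zero on the long leg. On the short leg it read about -0.5 N, a steady offset also present before the bend and too small for riding a wall.
- **Bend and exit:** the two cameras disagreed by 3 mm on where the joint lay, so I took the bend's place from the side view. The side view then showed the ball just outside the short leg's end, on the groove's line.
- **Probe back on its rest:** before and after views agree within about 1 mm and 0.2°. It pressed on the notch with about 7.5 N when set down, and I eased that a little before opening.
- **Not checked:** the top camera could not see the tip during the pass because the arm hid it. I did not measure the bystanders again at the end.

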